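# Drop the clock dial into its panel and turn the keeper over it

## Robot

A 6-joint arm with a two-finger parallel gripper is mounted at the origin on the work surface. World frame = base frame: x ahead of the robot, y to its left, z up, the work surface at z = 0. Lengths are in m, angles in degrees, forces in N, time in s.
With the tool pointing down it reaches from about 0.35 to 0.875 m from the base axis. Payload 4.2 kg.
Tool frame: the origin (TCP) lies midway between the tips of the shut fingers; the grasp point (between the pads) lies 19 mm behind it; z points along the fingers, y is the line along which they close (so a half turn about z gives the same grasp; the last joint's range is limited). The gripper opens to 87 mm and grips with 3 to 60 N. Pads are 19 mm wide; open, the fingers measure 117 mm over their backs; the gripper's body (75 mm by 190 mm) begins 51 mm behind the grasp point.
Start: joints at [84.145, 22.042, 0.453, 0, -68.411, -14.817], TCP at [0.221, 0.585, 0.223] pointing down, gripper open.
Joint ranges: [-179.83, 179.83], [-69.29, 118.12], [-61.27, 80.66], [-181.25, 117.63], [-171.15, -9.14], [-177.46, 177.46]. Speed limits (degrees/s): [159.86, 159.86, 180, 180, 180, 180].

## Interface

Orientations are given as a 3x3 rotation matrix whose columns are the frame's x, y, z axes.
In Python, from station import r, cams gives the robot as it stands.
- The arm moves only by the tool play_rows, never from a script. Its argument "commands" is text: rows parted by semicolons, each of 6 numbers parted by spaces: the shift along the world's x, y, z normalised to -1 to 1, where 1 is 30 mm, then the turn, a rotation vector about the world's x, y, z normalised to -1 to 1, where 1 is 0.15 rad. A call has 1 to 20 rows; each row shifts and turns the commanded pose from where the row before left it; what a row does not reach is not made up. A row lasts 1/10 s, in which the tool goes at most 50 mm and 8.59 degrees, less where a joint would pass 70% of its speed; a pose out of reach is approached as far as the arm can. A call with a number of a shift or a turn outside -1 to 1 is refused whole. A call with a gripper value outside its range is refused whole. "grip" is the finger opening in mm, from 0 to 87, set as the call begins (left out, the last holds). The fingers move at their own pace and stop on an object; the grip force is fixed at half the most. Time passes only in rows, so rows that do not move let the fingers close. It gives the time, the measured TCP pose, the force, the opening and the grip force at its end, in the units of the state.
- r.sense(): the state, without advancing time (a new reading comes with each control period).
- cams.capture(name): name is "scene" or "top" or "wrist"; returns (picture, depth): 400x640x3 uint8, blue, green, red; 400x640 float32, m along the optical axis (not along the pixel's ray), 0 where there is no reading.
- cams.camera_info(name): a dict with "mtx" (3x3 intrinsics, pixels), "R" (3x3) and "t" (3): a world point X has camera coordinates R X + t. Camera axes: x right, y down, z forward; pixel columns grow to the right and rows downward; lengths in m; the calibration is good to about 2 mm. A picture is of the moment at which its call begins: read the wrist's pose just before it. camera_info takes no time and is no camera call; for the wrist camera it gives the pose at the moment of the call.
- r.finish_job(): hands the job in; it is judged then, once.
The state is a dict: "time_s": time; "joints": joint angles; "joint_velocities": joint speeds; "effort": joint torques, N m; "tcp_pos": TCP position; "ee_rot": TCP orientation; "wrist_force": force on the tool from outside, world axes, zero at the start; "moment": the same for the moment, N m; "gripper_width": opening from 0.0 (shut) to 1.0 (fully open); "gripper_force": force on a finger pad.
Only numpy, scipy, OpenCV 4.12 (cv2) and the standard library are available. Lean on these libraries where they do the work, as an engineer would, in place of code of your own. Each camera call takes 0.05 s, during which the arm holds its last target. There are 200 camera calls.

## Task

Nudge the loose clock dial across the dark wooden panel with your fingertips until it drops into the round recess and lies flat in it, face up; do not pick the dial up. Then push the brass turn button round by its upright pin until it points at the middle of the dial and holds the dial in. Leave the hammer, the screwdriver and everything else on the bench where they are.

Things in the scene. Friction and masses are not known exactly. Their poses are not given: they have to be found in the camera images.
- panel: Dark wooden clock panel, 260 x 150 x 20 mm, flat on the bench and fixed to it. Origin: centre of its underside; x along its length towards the turn button's end, y across, z up. A round recess 88 mm across, 8 mm deep (1 mm chamfer, grey floor) is sunk in its flat top face, centred 35 mm from the middle towards +x. The dial starts on the plain -x end.
- recess (a point): Centre of the recess's floor, 12 mm above the bench, 8 mm below the panel's top face.
- dial: Loose clock dial: a brass disc 84 mm across, 7 mm thick, about 0.12 kg, with a white face, black marks and hands on top; too wide to pinch across. Origin: centre of its underside, z through its face. It starts face up on the panel's top face, outside the recess. Seated on the recess's floor, its face lies 1 mm below the panel's top face.
- pivot (a point): Axis of the brass turn button, on the panel's top face, 100 mm from the panel's middle towards +x, 65 mm from the recess's centre. The button is a bar 48 x 14 mm, its underside 1 mm and its top 7 mm above the panel's top face; its free end is 40 mm from the pivot.
- keeper (a joint): Angle of the turn button, rad. 0: it points from its pivot at the recess's centre, its tip 17 mm over the dial. Positive: free end swung to the panel's +y side (clockwise from above). Starts open, 1.0 to 1.5. It turns from -1.6 to 1.6 against light friction (about 1 N at the pin), has no stop at 0 and stays where it is left.
- keeper_pin (a point): Top centre of the upright brass pin on the turn button, 12 mm in diameter, 30 mm from the pivot; it stands 18 mm above the bar, its top 25 mm above the panel's top face. Push it sideways.
- hammer: Hammer lying on the bench beside the panel's +y long side, 220 mm long. Not to be moved.
- screwdriver: Screwdriver lying on the bench beside the panel's -y long side, 190 mm long. Not to be moved.
- jar: Closed amber jar, 64 mm across, 75 mm tall, off to a side. Not to be moved.
- can: Can with yellow label, 70 mm across, 100 mm tall, off to a side. Not to be moved.
- offcut: Wood offcut, 120 x 45 x 30 mm, off to a side. Not to be moved.
- brass_ring: Spare brass ring lying flat, 90 mm outside, 70 mm inside, 8 mm thick, off to a side. Not to be moved.
There are look-alikes about, which are no part of the job. What is shaped like the dial but red is not meant.

How it is judged:
By the outcome, as a careful person would: the job done as asked, in the order asked, and still so for the second after the job is handed in, with the robot touching nothing.
It also fails if it takes over 53 s, if anything falls off the work surface, if the arm or the gripper's body presses on something with over 40 N, if the wrist force passes 120 N, or if a joint passes its speed limit or range.

## Working session

There is one attempt and no reset: what is moved stays moved. The work goes in short steps, Python scripts to look and compute and a tool call to move; the robot and the scene stay as the last step left them, time stands still between calls to the robot, and variables do not carry over. Pictures are saved under pics/ and viewed, at most 10 in all, crops included, and the job is handed in when it is done.

Besides the shell and the picture viewer there is one more tool, called as name(argument=value, ...) on one line, values as JSON. play_rows: Moves the arm, as the interface text tells. Scaled input: -1 to 1 covers 30 mm each way for a shift and 0.15 rad each way for a turn. Its arguments: {"type":"object","properties":{"commands":{"type":"string"},"grip":{"type":"number"}},"required":["commands"]}

```bash
mkdir -p pics; ls; python3 - <<'E'
from station import r,cams
import cv2,numpy as np
for n in ("top","scene"):
    p,d=cams.capture(n); cv2.imwrite(f"pics/{n}0.png",p); np.save(f"pics/{n}0.npy",d)
    i=cams.camera_info(n); print(n,i)
print(r.sense())
E
```

```text
pics
top {'mtx': array([[482.1143125 ,   0.        , 316.65383161],
       [  0.        , 482.1143125 , 199.85317983],
       [  0.        ,   0.        ,   1.        ]]), 'R': array([[-0.01433236, -0.99982053, -0.01238889],
       [-0.9820173 ,  0.01640763, -0.18807662],
       [ 0.18824614,  0.00947052, -0.98207622]]), 't': array([0.02218571, 0.5368169 , 1.27358727])}
scene {'mtx': array([[400.61269293,   0.        , 312.89819938],
       [  0.        , 400.61269293, 198.05324635],
       [  0.        ,   0.        ,   1.        ]]), 'R': array([[ 0.22132391,  0.97519326,  0.0037181 ],
       [ 0.75779036, -0.16958119, -0.63007618],
       [-0.61381553,  0.14226847, -0.77652442]]), 't': array([-0.1119948 , -0.37757418,  1.71735096])}
{'time_s': 0.1, 'joints': array([ 8.41444708e+01,  2.20876266e+01,  3.89217857e-01, -2.43738964e-02,
       -6.84129685e+01, -1.48175562e+01]), 'joint_velocities': array([-0.02517137, -0.04166934,  0.2465395 ,  0.12511759, -0.03751747,
       -0.07441996]), 'effort': array([-4.24110385e-04, -3.91693926e+01,  1.87933606e+01,  4.23183337e+00,
        1.34309381e-02, -7.42144266e-05]), 'tcp_pos': array([0.22043613, 0.58426718, 0.22156905]), 'ee_rot': array([[ 9.35554605e-01, -3.53181584e-01, -5.91816955e-04],
       [-3.53182062e-01, -9.35552696e-01, -1.89336817e-03],
       [ 1.15026822e-04,  1.98036844e-03, -9.99998032e-01]]), 'wrist_force': array([-0.06693407,  0.11669279,  0.30334752]), 'moment': array([ 0.01390479,  0.0131946 , -0.01082956]), 'gripper_force': 0.0, 'gripper_width': 0.9989783459128287}
```

View pics/top0.png

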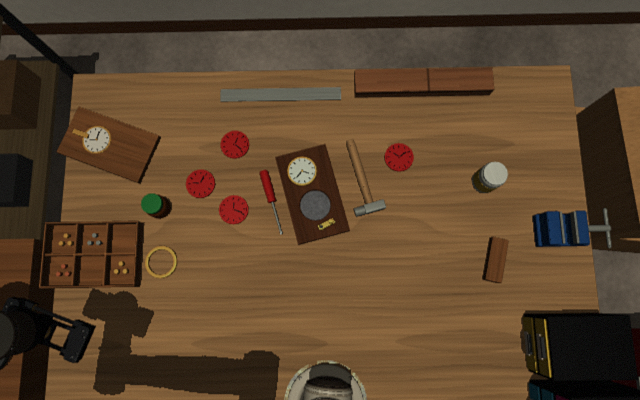

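View pics/scene0.png

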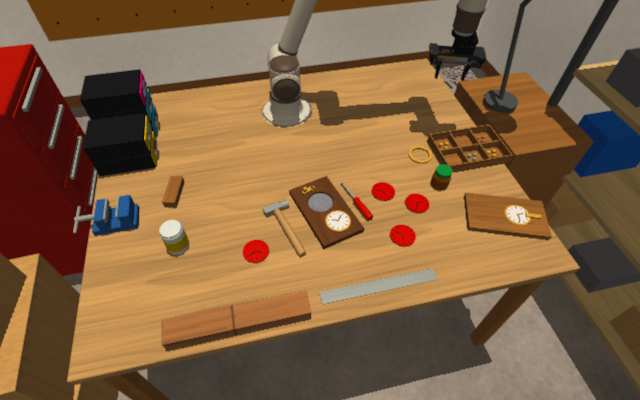

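Top view: the panel is centred near (312,195), the dial at (301,171), the recess at (316,205) and the turn button at (326,225). The hammer is on the right and the screwdriver on the left. I'll measure these next.

```bash
cat > h.py <<'E'
import cv2,numpy as np
def ray(info,px,z):
    """pixel -> world point on plane height z"""
    R,t=info["R"],info["t"]; c=-R.T@t
    d=R.T@np.linalg.inv(info["mtx"])@np.array([px[0],px[1],1.])
    return c+d*(z-c[2])/d[2]
def proj(info,X):
    c=info["R"]@X+info["t"]; p=info["mtx"]@c; return p[:2]/p[2]
def big(m,roi):
    k=np.zeros_like(m); x0,y0,x1,y1=roi; k[y0:y1,x0:x1]=m[y0:y1,x0:x1]
    cs,_=cv2.findContours(k,cv2.RETR_EXTERNAL,cv2.CHAIN_APPROX_NONE)
    return max(cs,key=cv2.contourArea)
E
python3 - <<'E'
from h import *
from station import cams
for n,roi in (("top",(270,140,352,247)),("scene",(285,170,368,248))):
    p=cv2.imread(f"pics/{n}0.png"); i=cams.camera_info(n); x0,y0,x1,y1=roi
    hsv=cv2.cvtColor(p,cv2.COLOR_BGR2HSV); H,S,V=cv2.split(hsv)
    cv2.imwrite(f"pics/{n}c.png",cv2.resize(p[y0:y1,x0:x1],None,fx=5.5,fy=5.5,interpolation=cv2.INTER_NEAREST)[:600])
    w=((V>150)&(S<90)).astype(np.uint8); g=((S<60)&(V<150)&(V>50)).astype(np.uint8)
    y=((H>18)&(H<35)&(S>110)&(V>110)).astype(np.uint8)
    dk=(V<95).astype(np.uint8)
    w=cv2.morphologyEx(w,cv2.MORPH_CLOSE,np.ones((5,5)))
    for nm,m,z in (("dial",w,.027),("recess",g,.012)):
        c=big(m,roi); W=np.array([ray(i,q[0],z)[:2] for q in c]); (cx,cy),ax,_=cv2.fitEllipse(W.astype(np.float32)); print(n,nm,cx.__round__(4),cy.__round__(4),np.round(ax,4))
    dk=cv2.morphologyEx(((V<110)).astype(np.uint8)|w,cv2.MORPH_CLOSE,np.ones((9,9)))
    c=big(dk,roi); W=np.array([ray(i,q[0],.02)[:2] for q in c],np.float32); b=cv2.minAreaRect(W); print(n,"panel",b)
    print(cv2.boxPoints(b))
E
```

```text
top dial 0.6274 0.0558 [0.0706 0.0724]
top recess 0.5301 0.0199 [0.0821 0.083 ]
top panel ((0.5670070052146912, 0.03300678730010986), (0.23209133744239807, 0.30215781927108765), 88.41162872314453)
[[ 0.41276947 -0.07880658]
 [ 0.71481127 -0.08718202]
 [ 0.7212446   0.14482015]
 [ 0.41920274  0.15319559]]
scene dial 0.6291 0.0551 [0.0698 0.0707]
scene recess 0.5292 0.0199 [0.0795 0.0833]
scene panel ((0.5732225179672241, 0.027076788246631622), (0.26574885845184326, 0.23442146182060242), 14.74084186553955)
[[ 0.41489747  0.10662017]
 [ 0.4745454  -0.12008569]
 [ 0.7315476  -0.05246659]
 [ 0.6718997   0.17423928]]
```

View pics/topc.png

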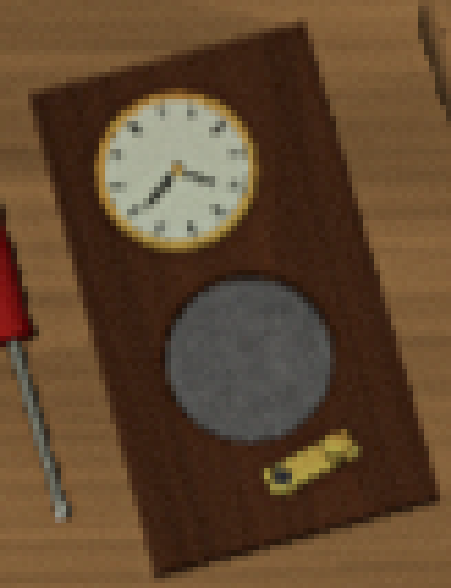

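The crop shows the panel corners at about (32,95), (303,22), (438,500) and (157,577). The button's pivot is at about (282,479), and its free end and pin are at about (342,440) on the +y (hammer) side.

```bash
python3 - <<'E'
from h import *
from station import cams
i=cams.camera_info("top"); s=cams.camera_info("scene")
f=lambda x,y,z:ray(i,(270+x/5.5-.5,140+y/5.5-.5),z)
C=[f(*q,.02) for q in((32,95),(303,22),(438,497),(157,574))]
for a in C: print(a.round(4))
for k in range(4): print(np.linalg.norm(C[k]-C[(k+1)%4]).round(4))
m=sum(C)/4; print("mid",m)
ux=(C[2]+C[3]-C[0]-C[1])[:2]; ux/=np.linalg.norm(ux); 
uy=(C[1]+C[2]-C[0]-C[3])[:2]; uy/=np.linalg.norm(uy); print(ux,uy,"ang",np.degrees(np.arctan2(*ux[::-1])), np.degrees(np.arctan2(*uy[::-1]))+90)
rec=np.array([.5297,.0199]); dial=np.array([.6283,.0555])
print("rec from mid",(rec-m[:2])@ux,(rec-m[:2])@uy)
piv=rec+.065*ux
d=dial-rec; print("dial rel rec in panel",d@ux,d@uy,np.hypot(*d))
print("piv",piv,proj(i,np.r_[piv,.027]))
# brass pixels both views
for n,inf,roi in(("top",i,(305,212,345,235)),("scene",s,(296,180,318,197))):
    p=cv2.imread(f"pics/{n}0.png"); H,S,V=cv2.split(cv2.cvtColor(p,cv2.COLOR_BGR2HSV))
    m_=((H>18)&(H<35)&(S>100)&(V>90)).astype(np.uint8); c=big(m_,roi)
    W=np.array([ray(inf,q[0],.027)[:2] for q in c])
    print(n,"ext",[(W-piv)@ux*1e3,(W-piv)@uy*1e3][0].round(),((W-piv)@uy*1e3).round())
for a in(1.0,1.1,1.2,1.3,1.4,1.5):
    q=piv+.03*(-np.cos(a)*ux+np.sin(a)*uy); print(a,q.round(4),((proj(i,np.r_[q,.045])+.5-[270,140])*5.5).round(),proj(s,np.r_[q,.045]).round(1))
E
```

```text
[0.6707 0.1308 0.02  ]
[ 0.7077 -0.011   0.02  ]
[ 0.4567 -0.0748  0.02  ]
[0.42   0.0674 0.02  ]
0.1466
0.259
0.1469
0.2586
mid [0.56377104 0.02807607 0.02      ]
[-0.96934427 -0.24570651] [ 0.25122389 -0.96792901] ang -165.776409886842 14.549947284881455
rec from mid 0.03503548426424362 -0.000645605123957638
dial rel rec in panel -0.10432449663474704 -0.00968759739709944 0.10482995755031099
piv [0.46669262 0.00392908] [320.71094301 226.39842504]
top ext [-14. -13. -13. -14. -12. -10. -11.  -9.  -9.  -8.  -8.  -6.  -3.   1.
   3.   5.   5.   4.   0.  -2.  -6.  -3.  -0.   3.   6.   6.   7.   8.
   6.   4.   5.   3.   3.   2.   2.   0.  -2.  -4.  -4.  -0.  -2.  -5.
  -8. -11.] [36. 33. 30. 28. 24. 21. 18. 15. 12.  9.  6.  3.  4.  6.  6.  2. -0. -3.
 -5. -4. -6. -7. -8. -6. -6. -4. -1.  2.  5.  8. 11. 14. 17. 20. 23. 27.
 27. 31. 33. 35. 39. 40. 38. 38.]
scene ext [  5.   1.  -2.  -0.   2.   7.   9.   5.   1.  -4.  -6.  -9. -14. -16.
 -17. -15. -16. -14. -11. -13. -11.  -8. -10.  -7.  -1.  -5.  -8.  -6.
  -1.   3.] [ 7. 10. 15. 18. 21. 22. 25. 27. 29. 31. 37. 42. 41. 37. 34. 29. 26. 21.
 16. 13.  8.  2. -1. -6. -5. -3.  2.  5.  6.  4.]
1.0 [ 0.4887 -0.0165] [322. 429.] [307.2 188.5]
1.1 [ 0.4866 -0.0186] [326. 433.] [306.4 188.2]
1.2 [ 0.4843 -0.0205] [330. 437.] [305.8 187.8]
1.3 [ 0.4817 -0.0221] [333. 442.] [305.2 187.3]
1.4 [ 0.4791 -0.0234] [336. 448.] [304.6 186.8]
1.5 [ 0.4763 -0.0245] [338. 453.] [304.1 186.2]
```

```bash
python3 - <<'E'
import cv2
p=cv2.imread("pics/scene0.png")[170:250,280:380]; cv2.imwrite("pics/sc.png",cv2.resize(p,None,fx=7,fy=7,interpolation=cv2.INTER_CUBIC))
E
```

```text
(no output)
```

View pics/sc.png

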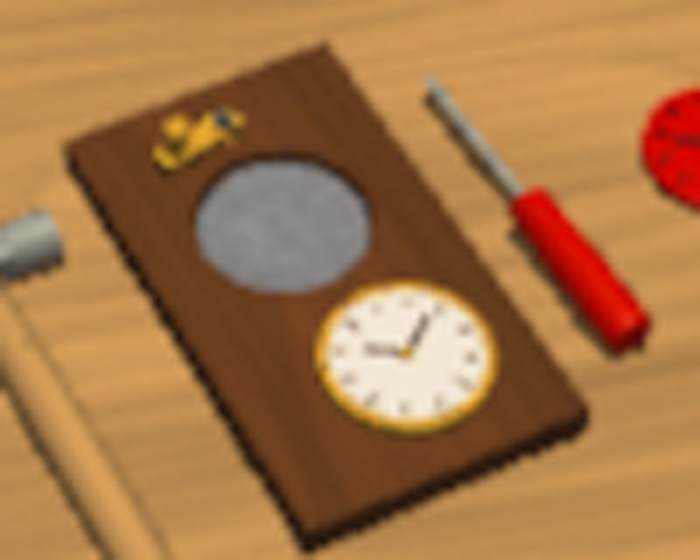

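play_rows(commands=".844 -.947 0 0 0 -.901;.844 -.947 0 0 0 -.901;.844 -.947 0 0 0 -.901;.844 -.947 0 0 0 -.901;.844 -.947 0 0 0 -.901;.844 -.947 0 0 0 -.901;.844 -.947 0 0 0 -.901;.844 -.947 0 0 0 -.901;.844 -.947 0 0 0 -.901;.844 -.947 0 0 0 -.901;.844 -.947 0 0 0 -.901;.844 -.947 0 0 0 -.901;.844 -.947 0 0 0 -.901;.844 -.947 0 0 0 -.901;.844 -.947 0 0 0 -.901;.844 -.947 0 0 0 -.901;.844 -.947 0 0 0 -.901;.844 -.947 0 0 0 -.901;0 0 0 0 0 0;0 0 0 0 0 0", grip=60)

```text
time_s: 2.1
tcp_pos: [0.6762, 0.0725, 0.2213]
ee_rot: [[-0.94, -0.34, -0.002], [-0.34, 0.94, -0.0], [0.002, 0.0, -1.0]]
wrist_force: [0.0, -0.1, 0.8]
gripper_width: 0.688
gripper_force: 0.0
```

```bash
python3 - <<'E'
from h import *
from station import cams
i=cams.camera_info("wrist"); p,d=cams.capture("wrist"); cv2.imwrite("pics/w1.png",p)
print(proj(i,np.array([.6283,.0555,.027])),proj(i,np.array([.5297,.0199,.012])),proj(i,np.array([.483,-.021,.045])))
E
```

```text
[316.9484747  131.37080024] [316.93864363  34.0927524 ] [293.14132669 -41.41984231]
```

View pics/w1.png

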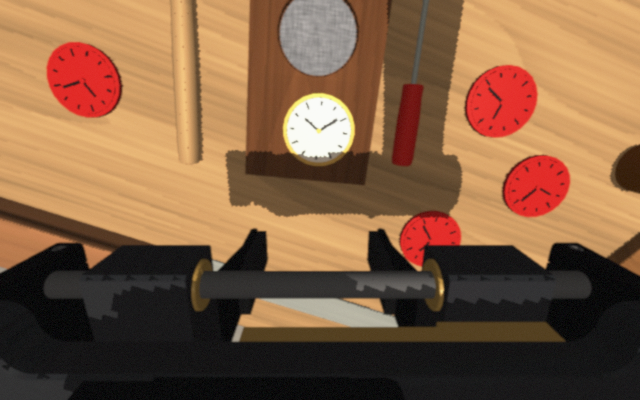

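The wrist view shows the dial at (319,130) and the recess at (318,35), which agrees with my projections. I'll descend behind the dial.

play_rows(commands="0 0 -.9 0 0 0;0 0 -.9 0 0 0;0 0 -.9 0 0 0;0 0 -.9 0 0 0;0 0 -.9 0 0 0;0 0 -.9 0 0 0;0 0 -.8 0 0 0;0 0 -.4 0 0 0;0 0 0 0 0 0;0 0 0 0 0 0")

```text
time_s: 3.15
tcp_pos: [0.6769, 0.0741, 0.0257]
ee_rot: [[-0.94, -0.343, 0.002], [-0.343, 0.94, 0.0], [-0.002, -0.0, -1.0]]
wrist_force: [0.1, 0.8, 1.2]
gripper_width: 0.692
gripper_force: 0.0
```

play_rows(commands="0 0 -.1 0 0 0;-.255 -.095 0 0 0 0;-.255 -.095 0 0 0 0;-.255 -.095 0 0 0 0;-.255 -.095 0 0 0 0;-.255 -.095 0 0 0 0;-.255 -.095 0 0 0 0;-.255 -.095 0 0 0 0;-.255 -.095 0 0 0 0;-.255 -.095 0 0 0 0;-.255 -.095 0 0 0 0;-.255 -.095 0 0 0 0;-.255 -.095 0 0 0 0;0 0 0 0 0 0")

```text
time_s: 4.55
tcp_pos: [0.5827, 0.0385, 0.0213]
ee_rot: [[-0.94, -0.341, -0.002], [-0.341, 0.94, -0.0], [0.002, 0.0, -1.0]]
wrist_force: [0.0, -0.0, 0.5]
gripper_width: 0.693
gripper_force: 0.1
```

```bash
cat > look.py <<'E'
import sys; from h import *
from station import r,cams
s=r.sense(); print(s["tcp_pos"],s["wrist_force"],s["time_s"])
for n in("top","scene"):
    i=cams.camera_info(n); p,d=cams.capture(n); cv2.imwrite(f"pics/{n}_{sys.argv[1]}.png",p)
    H,S,V=cv2.split(cv2.cvtColor(p,cv2.COLOR_BGR2HSV))
    roi=(270,140,352,247) if n=="top" else (285,170,368,248)
    w=cv2.morphologyEx(((V>150)&(S<90)).astype(np.uint8),cv2.MORPH_CLOSE,np.ones((5,5)))
    c=cv2.convexHull(big(w,roi)); W=np.array([ray(i,q[0],.027)[:2] for q in c],np.float32); (cx,cy),ax,_=cv2.fitEllipse(W)
    e=np.array([cx,cy])-[.5297,.0199]; ux=np.array([-.969,-.248]); uy=np.array([.248,-.969])
    print(n,round(cx,4),round(cy,4),np.round(ax,4),"rel rec",e@ux,e@uy)
E
python3 look.py a
```

```text
[0.58274367 0.03851903 0.02133299] [ 0.01617182 -0.03097071  0.54948481] 4.55
top 0.5369 0.0193 [0.051  0.0769] rel rec -0.0067987753103971975 0.002337572903856649
scene 0.5154 -0.0971 [0.0096 0.0161] rel rec 0.042908214499473525 0.10976696013987065
```

```bash
python3 - <<'E'
from h import *
from station import cams
p,d=cams.capture("wrist"); a=cv2.resize(cv2.imread("pics/top_a.png")[130:250,270:360],None,fx=4,fy=4)
b=cv2.resize(p,(400,250)); c=np.zeros((480,760,3),np.uint8); c[:480,:360]=a; c[:250,360:]=b; 
e=cv2.resize(cv2.imread("pics/scene_a.png")[150:260,270:390],(250,230)); c[250:480,360:610]=e
cv2.imwrite("pics/m1.png",c)
E
```

```text
(no output)
```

View pics/m1.png

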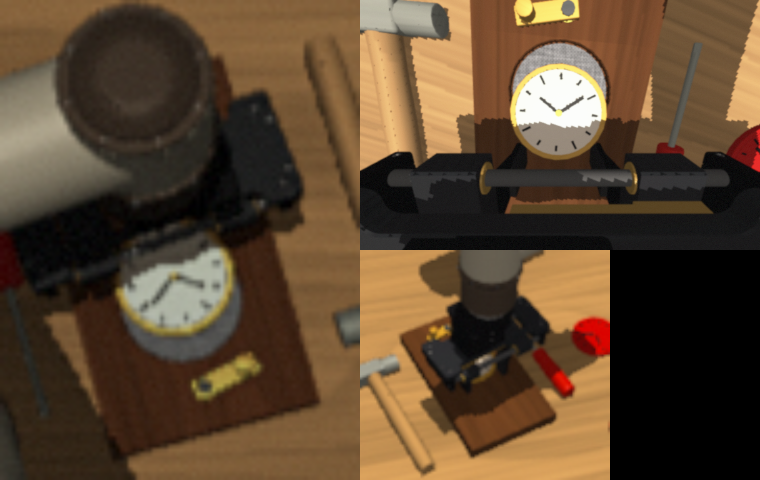

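The dial sits evenly between the two fingers and covers most of the recess. It is about 20 mm short. I'll measure the remaining offset in the wrist view.

```bash
cat > wl.py <<'E'
import sys; from h import *
from scipy.optimize import least_squares
from station import r,cams
s=r.sense(); i=cams.camera_info("wrist"); p,d=cams.capture("wrist"); cv2.imwrite(f"pics/w_{sys.argv[1]}.png",p)
H,S,V=cv2.split(cv2.cvtColor(p,cv2.COLOR_BGR2HSV)); roi=(200,20,440,250)
white=((S<90)&(V>175)).astype(np.uint8)
brass=((H>17)&(H<32)&(S>130)&(V>150)).astype(np.uint8)
grey=((S<70)&(V>60)&(V<185)).astype(np.uint8)
def circ(c,z,sel=None):
    W=np.array([ray(i,q,z)[:2] for q in c]); 
    if sel is not None: W=W[sel(W)]
    f=least_squares(lambda a:np.hypot(*(W-a[:2]).T)-a[2],[*W.mean(0),.04],loss="soft_l1",f_scale=.0007); return f.x,len(W)
m=cv2.morphologyEx(white|brass,cv2.MORPH_CLOSE,np.ones((5,5)))
c=big(m,roi)[:,0,:].astype(float); 
# lit upper half of the disc only
c=c[c[:,1]<np.percentile(c[:,1],1)+45]
x,n=circ(c,.027); print("dial",x.round(4),n)
g=cv2.morphologyEx(grey,cv2.MORPH_OPEN,np.ones((3,3)))
top=[]
for u in range(260,380):
    v=np.nonzero(g[20:200,u])[0]
    if len(v)>4: top.append((u,v[0]+20))
y,n=circ(np.array(top,float),.012); print("recess",y.round(4),n)
e=x[:2]-y[:2]; ux=np.array([-.969,-.248]); uy=np.array([.248,-.969])
print("dial-recess world",e.round(4),"panel",e@ux,e@uy,"dial-rec0",(x[:2]-[.5297,.0199]).round(4),"tcp",s["tcp_pos"].round(4))
E
python3 wl.py b
```

```text
dial [0.5421 0.0257 0.0423] 323
recess [0.5288 0.0204 0.0417] 120
dial-recess world [0.0132 0.0053] panel -0.014130618014998366 -0.0018650567744206122 dial-rec0 [0.0124 0.0058] tcp [0.5839 0.0389 0.0211]
```

play_rows(commands="-.085 -.036 .03 0 0 0;-.085 -.036 0 0 0 0;-.085 -.036 0 0 0 0;-.085 -.036 0 0 0 0;-.085 -.036 0 0 0 0;0 0 0 0 0 0;0 0 0 0 0 0")

```text
time_s: 5.45
tcp_pos: [0.5717, 0.0337, 0.0225]
ee_rot: [[-0.94, -0.341, -0.0], [-0.341, 0.94, -0.0], [0.0, -0.0, -1.0]]
wrist_force: [-0.0, 0.1, 0.5]
gripper_width: 0.693
gripper_force: 0.0
```

```bash
python3 wl.py c; python3 -c "
import cv2;cv2.imwrite('pics/wc.png',cv2.imread('pics/w_c.png')[:300,120:520])"
```

```text
dial [0.5318 0.0195 0.0396] 173
recess [0.5244 0.0192 0.0378] 120
dial-recess world [0.0074 0.0004] panel -0.00730621799148185 0.0015015427153463605 dial-rec0 [ 0.0021 -0.0004] tcp [0.5717 0.0337 0.0225]
```

View pics/wc.png

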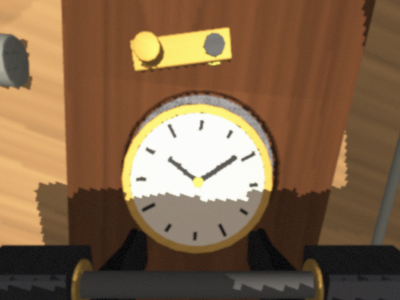

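The dial is tipped into the leading side of the recess, with a 5–6 mm gap left at the top near (200,98). I'll push a few mm more.

play_rows(commands="-.04 -.006 0 0 0 0;-.04 -.006 0 0 0 0;-.04 -.006 0 0 0 0;-.04 -.006 0 0 0 0;0 0 0 0 0 0;0 0 0 0 0 0")

```text
time_s: 6.1
tcp_pos: [0.5669, 0.033, 0.0225]
ee_rot: [[-0.94, -0.341, -0.0], [-0.341, 0.94, -0.0], [0.0, -0.0, -1.0]]
wrist_force: [1.5, 0.8, -0.2]
gripper_width: 0.694
gripper_force: 0.0
```

```bash
python3 wl.py d; python3 -c "
import cv2;cv2.imwrite('pics/wd.png',cv2.imread('pics/w_d.png')[:300,120:520])"
```

```text
dial [0.5292 0.0196 0.0395] 371
recess [0.5167 0.0181 0.0309] 118
dial-recess world [0.0125 0.0016] panel -0.012479066006222131 0.001573654519480646 dial-rec0 [-0.0005 -0.0003] tcp [0.5669 0.033  0.0225]
```

View pics/wd.png

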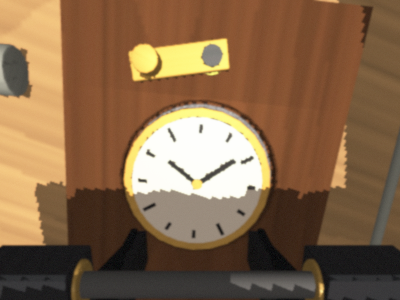

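```bash
cat > tilt.py <<'E'
from h import *
from station import r,cams
i=cams.camera_info("wrist"); p,d=cams.capture("wrist")
v,u=np.mgrid[0:400,0:640]; P=np.stack([(u-i["mtx"][0,2])*d/i["mtx"][0,0],(v-i["mtx"][1,2])*d/i["mtx"][1,1],d],-1)
W=(P-i["t"])@i["R"]
R=np.hypot(W[...,0]-.5297,W[...,1]-.0199); ok=d>0
def fit(m):
    X=W[m]; A=np.c_[X[:,:2]-[.5297,.0199],np.ones(len(X))]; a=np.linalg.lstsq(A,X[:,2],rcond=None)[0]; 
    k=abs(A@a-X[:,2])<.002; return np.linalg.lstsq(A[k],X[k,2],rcond=None)[0].round(4),k.sum()
px=(W[...,:2]-[.5297,.0199])@np.array([[-.969,.248],[-.248,-.969]])
print("dial",fit(ok&(R<.037)&(abs(W[...,2]-.02)<.015)))
print("panel",fit(ok&(R>.047)&(abs(px[...,1])<.07)&(px[...,0]<.085)&(px[...,0]>-.05)&(abs(W[...,2]-.02)<.008)&(abs(px[...,1])>.046)))
E
python3 tilt.py
```

```text
dial (array([0.0007, 0.0008, 0.0188]), np.int64(12908))
panel (array([-0.0003,  0.0002,  0.0194]), np.int64(21215))
```

The dial lies flat, with its face about 1 mm below the panel top, so it is seated. Next I'll locate the pin and pivot in this wrist view.

```bash
python3 - <<'E'
from h import *
from station import cams
i=cams.camera_info("wrist")
pin=ray(i,(265,58),.045); piv=ray(i,(331,55),.027); print("pin",pin,"piv",piv, np.linalg.norm((pin-piv)[:2]))
rec=np.array([.5297,.0199]); pv=rec+.065*np.array([-.969,-.248]); print("pv",pv)
for P in(piv[:2],pv):
    a=rec-P; b=pin[:2]-P; print("angle",np.arctan2(b[0]*-a[1]*-1*-1+0,1) if 0 else np.arctan2(-(a[0]*b[1]-a[1]*b[0]),a@b), np.hypot(*b))
E
```

```text
pin [ 0.4801318  -0.02170725  0.045     ] piv [0.46684905 0.00412896 0.027     ] 0.029050656687484747
pv [0.466715 0.00378 ]
angle 1.3417732771613935 0.029050656687484747
angle 1.3367986891418062 0.028802953420962358
```

play_rows(commands=".15 .055 0 0 0 0;0 0 .9 0 0 0;0 0 .9 0 0 0;0 0 0 0 0 0")

```text
time_s: 6.6
tcp_pos: [0.5747, 0.0355, 0.0803]
ee_rot: [[-0.94, -0.342, 0.008], [-0.342, 0.94, 0.002], [-0.008, -0.001, -1.0]]
wrist_force: [0.9, 1.1, 1.2]
gripper_width: 0.69
gripper_force: 0.0
```

play_rows(commands="-.303 -.19 0 0 0 -.954;-.303 -.19 0 0 0 -.954;-.303 -.19 0 0 0 -.954;-.303 -.19 0 0 0 -.954;-.303 -.19 0 0 0 -.954;-.303 -.19 0 0 0 -.954;-.303 -.19 0 0 0 -.954;-.303 -.19 0 0 0 -.954;-.303 -.19 0 0 0 -.954;-.303 -.19 0 0 0 -.954;0 0 0 0 0 0;0 0 0 0 0 0", grip=24)

```text
time_s: 7.8
tcp_pos: [0.481, -0.0222, 0.0764]
ee_rot: [[-0.471, 0.882, 0.0], [0.882, 0.471, -0.0], [-0.0, 0.0, -1.0]]
wrist_force: [-0.4, 1.3, 1.2]
gripper_width: 0.277
gripper_force: 0.0
```

play_rows(commands="0 0 -.4 0 0 0;0 0 -.4 0 0 0;0 0 -.4 0 0 0;0 0 -.26 0 0 0;0 0 0 0 0 0;0 0 0 0 0 0")

```text
time_s: 8.4
tcp_pos: [0.4811, -0.0221, 0.0327]
ee_rot: [[-0.47, 0.883, 0.0], [0.883, 0.47, -0.0], [-0.0, 0.0, -1.0]]
wrist_force: [-0.2, 0.5, 0.8]
gripper_width: 0.275
gripper_force: 0.0
```

```bash
python3 - <<'E'
import numpy as np
P=np.array([.4667,.0038]);u=np.array([-.969,-.248]);v=np.array([.248,-.969])
f=lambda a:P+.03*(-np.cos(a)*u+np.sin(a)*v)
A=np.linspace(1.33,0,14); 
for a,b in zip(A,A[1:]): print(((f(b)-f(a))/.03).round(3),round((a-b)/.15,3))
print(f(1.33),f(0))
E
```

```text
[0.088 0.053] 0.682
[0.082 0.061] 0.682
[0.075 0.07 ] 0.682
[0.068 0.077] 0.682
[0.059 0.083] 0.682
[0.051 0.089] 0.682
[0.041 0.094] 0.682
[0.031 0.097] 0.682
[0.021 0.1  ] 0.682
[0.011 0.102] 0.682
[0.001 0.102] 0.682
[-0.01   0.102] 0.682
[-0.02  0.1 ] 0.682
[ 0.48085784 -0.02265702] [0.49577 0.01124]
```

play_rows(commands="0 0 0 0 0 0;0 0 0 0 0 0;0 0 0 0 0 0;.088 .053 0 0 0 .682;.082 .061 0 0 0 .682;.075 .07 0 0 0 .682;.068 .077 0 0 0 .682;.059 .083 0 0 0 .682;.051 .089 0 0 0 .682;.041 .094 0 0 0 .682;.031 .097 0 0 0 .682;.021 .1 0 0 0 .682;.011 .102 0 0 0 .682;.001 .102 0 0 0 .682;-.01 .102 0 0 0 .682;-.02 .1 0 0 0 .682;0 0 0 0 0 0;0 0 0 0 0 0", grip=14)

```text
time_s: 10.2
tcp_pos: [0.4955, 0.0116, 0.0328]
ee_rot: [[-0.97, -0.242, 0.0], [-0.242, 0.97, 0.0], [-0.0, 0.0, -1.0]]
wrist_force: [-0.2, -0.2, -0.6]
gripper_width: 0.166
gripper_force: 0.0
```

play_rows(commands="-.006 .025 0 0 0 0;0 0 0 0 0 0")

```text
time_s: 10.4
tcp_pos: [0.4954, 0.0123, 0.0327]
ee_rot: [[-0.97, -0.244, 0.0], [-0.244, 0.97, -0.0], [-0.0, -0.0, -1.0]]
wrist_force: [0.2, -0.9, -0.8]
gripper_width: 0.165
gripper_force: 0.4
```

play_rows(commands="0 0 0 0 0 0;0 0 0 0 0 0;0 0 .5 0 0 0;0 0 .9 0 0 0;0 0 .9 0 0 0;0 0 .9 0 0 0;.9 .2 .4 0 0 0;.9 .2 0 0 0 0;.9 .2 0 0 0 0;.9 .2 0 0 0 0;.9 .2 0 0 0 0;0 0 0 0 0 0;0 0 0 0 0 0", grip=24)

```text
time_s: 11.7
tcp_pos: [0.63, 0.0424, 0.1397]
ee_rot: [[-0.97, -0.244, -0.002], [-0.244, 0.97, -0.0], [0.002, 0.0, -1.0]]
wrist_force: [-1.0, 0.8, -0.5]
gripper_width: 0.272
gripper_force: 0.0
```

```bash
python3 tilt.py; python3 - <<'E'
from h import *
from station import r,cams
i=cams.camera_info("wrist"); p,d=cams.capture("wrist"); print(r.sense()["tcp_pos"])
rec=np.array([.5297,.0199]);pv=rec-[.063,.0161]
a=proj(i,np.r_[rec,.019]); b=proj(i,np.r_[pv,.027]); c=proj(i,np.r_[pv+[.0291,.0074],.045]); print(a,b,c)
x,y=np.int32((a+b)/2); x0,y0=max(x-110,0),max(y-110,0)
cv2.imwrite("pics/we.png",cv2.resize(p[y0:y0+200,x0:x0+220],None,fx=3,fy=3)); print(x0,y0); cv2.imwrite("pics/we_full.png",p)
E
```

```text
dial (array([-0.0019, -0.0009,  0.0189]), np.int64(5529))
panel (array([0.    , 0.0003, 0.0194]), np.int64(7443))
[0.62939987 0.04216862 0.14034598]
[319.84734483  79.31364007] [319.82806393  -9.17660025] [320.05824261  27.73638552]
209 0
```

View pics/we.png

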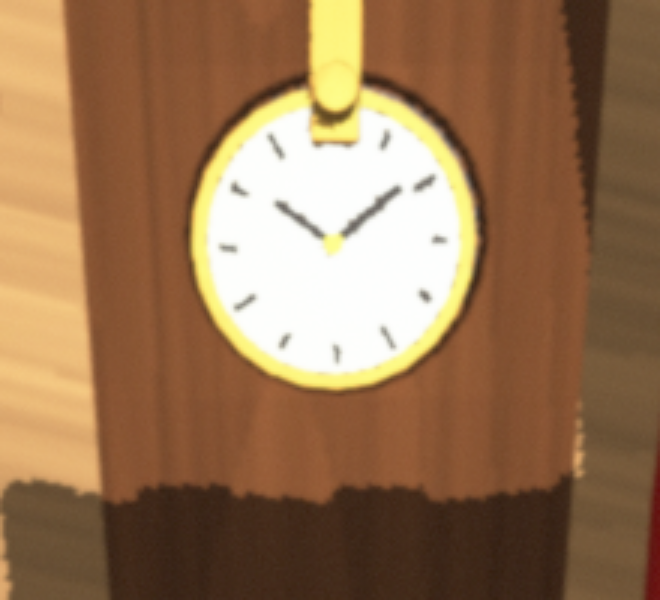

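The button runs straight down the image with its tip at (334,135) and the dial's centre at (333,243), so it points at the middle. The dial is flat and face up, and the gripper is clear. I'm handing it in.

```bash
python3 -c "
from station import r
print(r.finish_job())"
```

```text
the job is handed in; nothing more can be done
None
```

The job is handed in: the dial lies flat and face up in the recess, the turn button points at its middle and holds it in, and nothing else on the bench was touched.

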